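# Tip the oil-stone box down and butt it against the bench stop

## Robot

A 6-joint arm with a two-finger parallel gripper is mounted at the origin on a cart in front of the work surface, level with it; the furniture and walls round the work are solid. World frame = base frame: x ahead of the robot, y to its left, z up, the work surface at z = 0. Lengths are in mm, angles in degrees, forces in N, time in s.
With the tool pointing down it reaches from about 300 to 850 mm from the base axis. Payload 4.2 kg.
Tool frame: the origin (TCP) lies between the finger pads; the fingertips stand 19 mm ahead of it and the grasp point (between the pads) is the TCP (env.tips_ahead is the distance from the TCP to the fingertips, in mm); z points along the fingers, y is the direction in which the jaws open and shut (so a half turn about z gives the same grasp; the last joint's range is limited). The gripper opens to 91 mm and grips with 3 to 60 N. Pads are 32 mm wide; open, the fingers measure 118 mm over their backs; the gripper's body (76 mm by 178 mm) begins 60 mm behind the grasp point.
Start: joints at [-67.666, 18.312, 89.639, -0, 72.044, -1.146], TCP at [229.099, -527.404, 232.976] pointing down, gripper open.
Joint ranges: [-177.97, 177.97], [-48.28, 115.42], [12.27, 149.76], [-77.06, 257.06], [2.81, 150.46], [-146.56, 146.56]. Speed limits (degrees/s): [147.25, 147.25, 180, 180, 180, 180].

## Interface

Orientations are given as [roll, pitch, yaw] about the fixed x, y, z axes, in that order (R = Rz(yaw) Ry(pitch) Rx(roll)).
In Python, from workcell import telemetry, viewer, job_done, env gives the robot as it stands. The module is installed in compiled form; this text tells all that it offers.
- The arm moves only by the shell command python3 -m jog 'ROWS' [FORCE]. ROWS is JSON, a list of rows, each a list of 3 entries, a list of its own where there are three numbers: the shift along the tool's x, y, z in cm, then the turn about the tool's z in degrees, then the opening, from 0 (shut) to 1 (fully open). A call has 1 to 10 rows; each row shifts and turns the pose as measured when the row begins, along the tool's axes as they then stand; what a row does not reach is not made up. A row lasts 1/8 s, in which the tool goes at most 62.5 mm and 10.7 degrees, less where a joint would pass 70% of its speed; a pose out of reach is approached as far as the arm can. A call is refused whole if a number of a shift passes 6.25 or a number of a turn 10.7, either way. A call with a gripper value outside its range is refused whole. The fingers move at their own pace and stop on an object; FORCE is the grip in N (left out, the last holds). Time passes only in rows, so rows that do not move let the fingers close. It gives the time, the measured TCP pose, the force and the opening at its end, in the units of the state.
- telemetry.state(): the state, without advancing time (a new reading comes with each control period).
- viewer.grab_frame(name): name is "scene" or "side" or "wrist"; returns a dict with "color" (480x640x3 uint8, red, green, blue), "K" (3x3 intrinsics, pixels), "k1" (the pictures are not rectified: a ray, as slopes to the right and down, at radius r is drawn at 1 + k1 r^2 times it, then the intrinsics apply), "rvec" (rotation vector, rad) and "tvec" (3), from world to camera coordinates, as OpenCV has them. Camera axes: x right, y down, z forward; pixel columns grow to the right and rows downward; lengths in mm; the calibration is good to about 2 mm. A picture is of the moment at which its call begins. There is no depth.
- job_done(): hands the job in, once; it reports no verdict.
The state is a dict: "time_s": time; "qpos": joint angles; "qvel": joint speeds; "effort": joint torques, N m; "ee_pos": TCP position; "ee_rot": TCP orientation; "force": force on the tool from outside, world axes, zero at the start; "torque": the same for the moment, N m; "gripper_width": finger opening in mm.
Only numpy, scipy, OpenCV 4.12 (cv2) and the standard library are available. Lean on these libraries where they do the work, as an engineer would, in place of code of your own. Each camera call takes 0.05 s, during which the arm holds its last target. There are 200 camera calls.

## Task

The dark wooden oil-stone box has been left standing on its end and is wanted for honing the chisels. Push it over towards the light wooden bench stop so that it lies flat on its base, then push it along the bench until its leading end sits square and flush against the front of the stop, and leave it there. Only push it with the fingers - do not grip it, lift it or take it between the fingers - and leave the jar and the tube beside it where they are.

Things in the scene. Friction and masses are not known exactly. Their poses are not given: they have to be found in the camera images.
- stone_box: closed oil-stone box, dark wood, 56 (x) x 122 (y) x 37 mm (z), 0.25 to 0.5 kg, lid fixed on. Origin at the centre of its base; +z points from base to lid, y along its length. At the start it stands on its -y end, +y up, base (-z side) facing the bench stop, lid facing away from it. Tipped over the lower edge of its base it comes to lie 20 to 50 mm short of the stop.
- box_mid (a point): the middle of the oil-stone box (61 mm above the bench while it stands on end, 18.5 mm when it lies flat)
- box_top_end (a point): the centre of the box's +y end face: the end that is on top at the start and leads towards the stop once the box is down
- bench_stop: the bench stop: a light wooden batten with two brass screws, screwed fast to the bench, 35 (x) x 170 (y) x 22 mm (z) high. Origin at the centre of its underside; its front face, against which the box belongs, is 17.5 mm from there along its own -x (the side towards the robot and the box)
- peg_jar: bystander: glass jar with a wooden lid, 62 mm across, 79 mm tall, standing on one side of the box; origin at the centre of its foot, z up
- string_tube: bystander: small grey tube bottle with yellow bands and a black cap, 38 mm across, 121 mm tall, standing on the other side of the box; origin at the centre of its foot, z up
Not all that is in view belongs to the job. Leave any green or red look-alike of the stone_box alone.

How it is judged:
By the outcome, as a careful person would: the job done as asked, in the order asked, and still so for the second after the job is handed in, with the robot touching nothing.
It also fails if it takes over 58 s, if anything falls off the work surface, if the arm or the gripper's body presses on something with over 40 N, if the wrist force passes 120 N, or if a joint passes its speed limit or range.

## Working session

There is one attempt and no reset: what is moved stays moved. The work goes in short steps, Python scripts to look and compute and a shell command to move; the robot and the scene stay as the last step left them, time stands still between calls to the robot, and variables do not carry over. Pictures are saved under pics/ and viewed, about 8 in all and at most 12, crops included, and the job is handed in when it is done.

```bash
mkdir -p pics
cat > h.py <<'E'
import numpy as np, cv2
from workcell import telemetry, viewer, job_done, env
def grab(n,f):
    d=viewer.grab_frame(n); cv2.imwrite('pics/'+f,d['color'][:,:,::-1]); np.savez('pics/'+f+'.npz',**{k:d[k] for k in('K','k1','rvec','tvec')}); return d
def ray(d,uv):
    K=np.array(d['K'],float);k1=float(d['k1']);R=cv2.Rodrigues(np.array(d['rvec'],float))[0];t=np.array(d['tvec'],float).ravel()
    p=cv2.undistortPoints(np.array([[uv]],float),K,np.array([k1,0,0,0.]))[0,0]
    return -R.T@t, R.T@np.array([p[0],p[1],1])
def onz(d,uv,z):
    c,r=ray(d,uv); return (c+r*(z-c[2])/r[2]).round(1)
def proj(d,P):
    return cv2.projectPoints(np.array(P,float).reshape(-1,1,3),np.array(d['rvec'],float),np.array(d['tvec'],float),np.array(d['K'],float),np.array([float(d['k1']),0,0,0.]))[0].reshape(-1,2).round(1)
E
python3 - <<'E'
from h import *
a=grab('scene','s1.png');b=grab('side','d1.png')
s=telemetry.state();print(s['time_s'],s['ee_pos'],s['ee_rot'])
for d in(a,b):print(ray(d,(320,240)))
E
```

```text
0.1 [ 228.92417916 -526.98409783  232.20788954] [-1.79906494e+02 -1.93727397e-03  2.34787367e+01]
(array([ 316.73903108, -474.54446776,  858.31935273]), array([ 0.28069682,  0.54226846, -0.79205584]))
(array([171.00536027, 931.48504659, 811.02223788]), array([ 0.34291621, -0.7332796 , -0.58737133]))
```

View pics/s1.png

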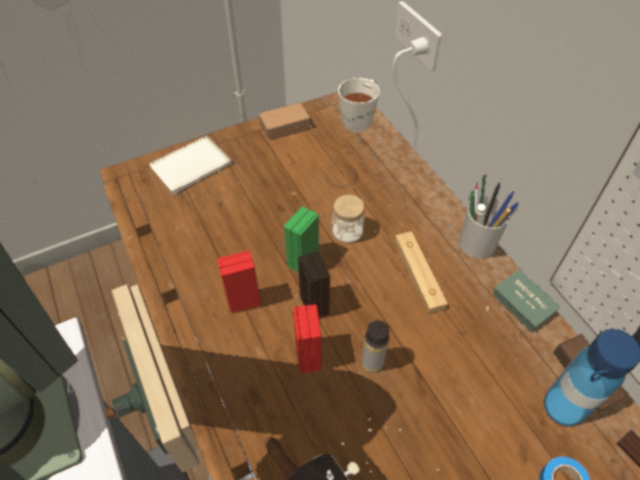

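View pics/d1.png

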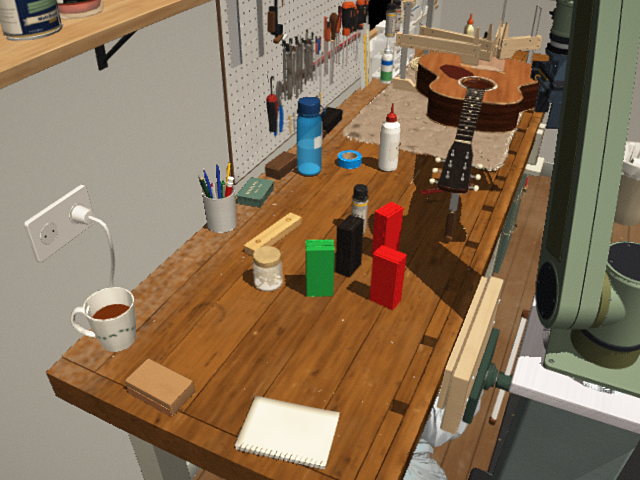

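The near-black box (scene 314,285; side 349,247) is the stone_box. The green (302,240) and red (239,282; 308,338) ones are look-alikes. The stop is at scene (421,271), the jar at (348,220) and the tube at (376,345). I'll confirm this in one enlarged crop.

Run:
```python
import cv2,numpy as np
a=cv2.imread('pics/s1.png')[185:385,210:460];b=cv2.imread('pics/d1.png')[170:320,230:430]
a=cv2.resize(a,None,fx=3,fy=3,interpolation=3)
b=cv2.resize(b,None,fx=4,fy=4,interpolation=3)
cv2.imwrite('pics/c1.png',a);cv2.imwrite('pics/c2.png',b)
```

```text
(no output)
```

View pics/c1.png

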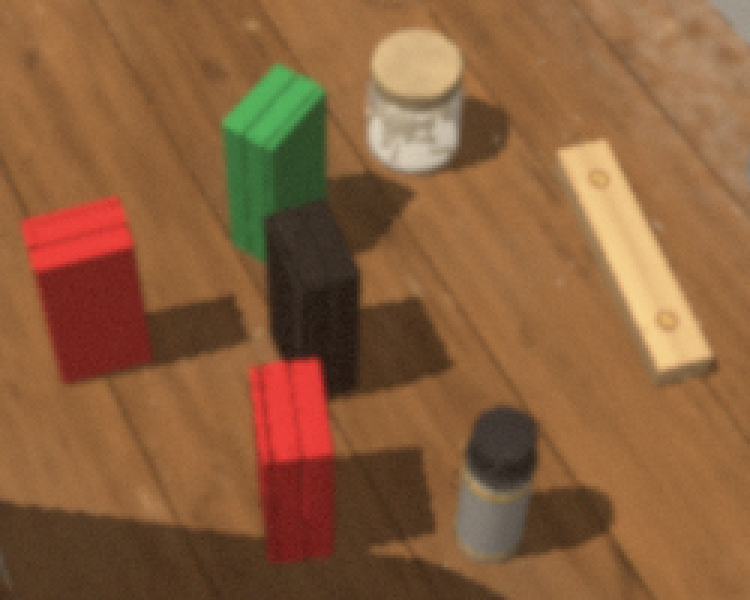

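View pics/c2.png

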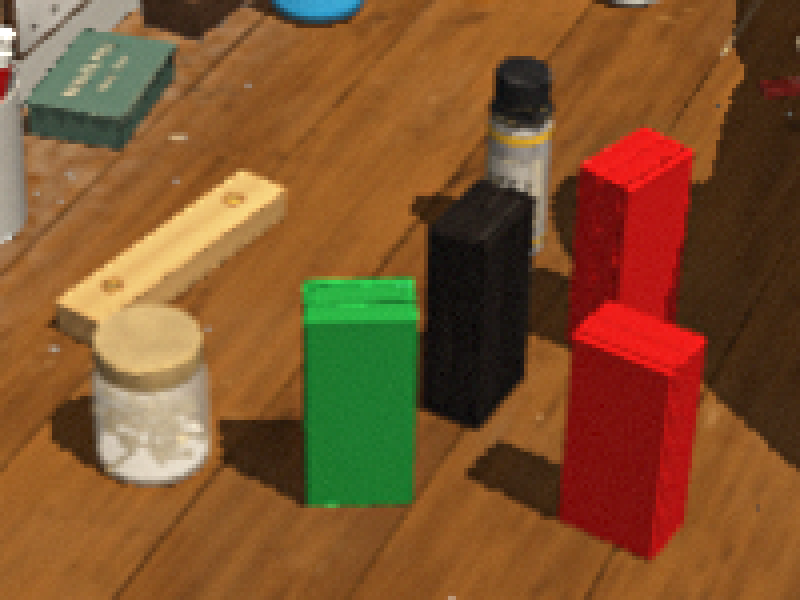

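The crops confirm it: a dark box standing on end (c1 top about 268–357, 203–280), with the stop on its right. The look-alikes are red and green. Now I'll measure.

Run:
```python
from h import *
a=np.load('pics/s1.png.npz');b=np.load('pics/d1.png.npz')
A=lambda p:((p[0]+.5)/3-.5+210,(p[1]+.5)/3-.5+185)
B=lambda p:((p[0]+.5)/4-.5+230,(p[1]+.5)/4-.5+170)
def f(n,d,T,pts,z):
    print(n,[onz(d,T(p),z)[:2].tolist() for p in pts])
f('stopA',a,A,[(558,150),(605,140),(713,358),(658,372)],22)
f('stopB',b,B,[(60,298),(240,171),(286,187),(97,320)],22)
f('boxtopA',a,A,[(268,212),(320,203),(357,266),(303,282)],122)
f('boxtopB',b,B,[(430,232),(482,182),(533,196),(487,242)],122)
f('boxbotB',b,B,[(425,407),(478,427),(524,380)],0)
f('boxbotA',a,A,[(355,393)],0)
f('jarA',a,A,[(417,57)],79);f('jarB',b,B,[(150,335)],79)
f('tubeA',a,A,[(505,425)],121);f('tubeB',b,B,[(524,72)],121)
f('greenA',a,A,[(224,124),(281,66),(326,90),(268,150)],122)
f('redA(left)',a,A,[(24,222),(120,200),(133,244),(37,270)],122)
f('redA(bot)',a,A,[(250,370),(318,358),(330,455),(262,463)],122)
f('redbotB',b,B,[(562,522),(650,558),(685,520)],0);f('greenbotB',b,B,[(305,505),(413,503)],0)
f('red2topB',b,B,[(580,163),(645,130),(692,152),(628,190)],122)
```

```text
stopA [[748.7, 43.1], [780.2, 36.2], [747.4, -130.5], [713.3, -123.5]]
stopB [[779.1, 35.3], [747.9, -125.3], [714.6, -121.8], [749.5, 44.2]]
boxtopA [[532.3, 17.0], [560.5, 9.4], [559.2, -36.9], [528.8, -32.9]]
boxtopB [[560.1, 16.7], [554.1, -37.9], [524.7, -37.3], [530.1, 12.2]]
boxbotB [[563.0, 9.8], [530.0, 13.0], [523.0, -35.9]]
boxbotA [[556.1, -44.1]]
jarA [[680.2, 111.0]]
jarB [[676.5, 107.5]]
tubeA [[580.7, -155.4]]
tubeB [[577.4, -154.7]]
greenA [[537.1, 84.4], [585.5, 109.0], [600.6, 80.5], [551.2, 55.9]]
redA(left) [[410.2, 71.8], [463.0, 61.6], [457.8, 31.0], [405.2, 38.8]]
redA(bot) [[480.4, -68.9], [514.7, -78.3], [494.7, -130.7], [462.8, -119.4]]
redbotB [[460.6, 65.3], [410.1, 71.5], [403.5, 36.2]]
greenbotB [[586.2, 111.1], [536.2, 85.1]]
red2topB [[513.8, -78.0], [493.5, -124.8], [462.9, -114.9], [481.5, -64.6]]
```

```bash
cat > fit.py <<'E'
from h import *
from scipy.optimize import minimize
def box(x,y,yaw,l,w,h,z0=0):  # l along heading
    c,s=np.cos(np.radians(yaw)),np.sin(np.radians(yaw))
    return [[x+c*a-s*b,y+s*a+c*b,z] for a in(-l/2,l/2) for b in(-w/2,w/2) for z in(z0,z0+h)]
def fit(views,seg,ig,x0,dims):
    masks=[]
    for d,im,roi in views:
        m=np.zeros(im.shape[:2],bool);g=m.copy();r=np.s_[roi[1]:roi[3],roi[0]:roi[2]]
        m[r]=seg(im[r]);g[r]=~ig(im[r]);masks.append((m,g))
    def cost(p):
        c=0
        for (d,im,_),(m,g) in zip(views,masks):
            pr=proj(d,box(*p,*dims)); hull=cv2.convexHull((pr*16).round().astype(np.int32))
            k=np.zeros(m.shape,np.uint8);cv2.fillConvexPoly(k,hull,255,cv2.LINE_AA,4)
            c+=(np.abs(k/255.-m)*g).sum()
        return c
    best=min((minimize(cost,[x0[0],x0[1],x0[2]+dy],method='Nelder-Mead',options=dict(initial_simplex=np.array([[0,0,0],[8,0,0],[0,8,0],[0,0,8.]])+[x0[0],x0[1],x0[2]+dy])) for dy in(-8,0,8)),key=lambda r:r.fun)
    return best.x.round(1),round(best.fun)
E
python3 - <<'E'
from fit import *
a=np.load('pics/s1.png.npz');b=np.load('pics/d1.png.npz')
A=cv2.imread('pics/s1.png').astype(int);B=cv2.imread('pics/d1.png').astype(int)
def sat(i):return i.max(2)-i.min(2)
red=lambda i:(i[...,2]>70)&(i[...,2]>2.2*i[...,1])
dark=lambda i:(i.max(2)<70)&(sat(i)<30)
grn=lambda i:(i[...,1]>i[...,2]+15)
ig=lambda i:red(i)|grn(i)
V=[(a,A,(290,240,345,325)),(b,B,(325,205,368,285))]
for d,I,r in V: print(int(dark(I[r[1]:r[3],r[0]:r[2]]).sum()))
print('box',fit(V,dark,ig,(544,-12,-6),(37,56,122)))
for v in V: print(fit([v],dark,ig,(544,-12,-6),(37,56,122)))
lt=lambda i:(i[...,2]>165)&(i[...,1]>120)
W=[(a,A,(385,220,460,325)),(b,B,(240,205,305,256))]
no=lambda i:np.zeros(i.shape[:2],bool)
print('stop',fit(W[:1],lt,no,(748,-43,-12),(35,170,22)),fit(W,lt,no,(748,-43,-12),(35,170,22)))
# row plan
yaw=23.48;p=np.array([228.9,-527.0]);goal=np.array([470,-8.]);N=10
for k in range(N):
    y=np.radians(yaw);d=(goal-p)/(N-k);tx=[np.cos(y),np.sin(y)];ty=[np.sin(y),-np.cos(y)]
    print([round(d@tx/10,2),round(d@ty/10,2)],end=' ');p=p+d;yaw+=6.65
E
```

```text
1455
1376
box (array([545.9,  -7.9, -12.9]), 412)
(array([545.8,  -8. , -14.3]), 134)
(array([544. , -14.8,   4.5]), 132)
stop (array([754.4, -34.4, -12.8]), 545) (array([749.3, -39.5, -10.9]), 932)
[np.float64(4.28), np.float64(-3.8)] [np.float64(4.69), np.float64(-3.28)] [np.float64(5.04), np.float64(-2.71)] [np.float64(5.32), np.float64(-2.11)] [np.float64(5.53), np.float64(-1.48)] [np.float64(5.66), np.float64(-0.83)] [np.float64(5.72), np.float64(-0.17)] [np.float64(5.7), np.float64(0.49)] [np.float64(5.61), np.float64(1.15)] [np.float64(5.43), np.float64(1.79)]
```

```bash
python3 -m jog '[[[4.2,-3.8,0],-5.7,0],[[4.6,-3.3,0],-5.7,0],[[5,-2.7,0],-5.7,0],[[5.3,-2.2,0],-5.7,0],[[5.5,-1.6,0],-5.7,0],[[5.6,-1,0],-5.7,0],[[5.6,-0.4,0],-5.7,0],[[5.6,0.2,0],-5.7,0],[[5.6,0.8,0],-5.7,0],[[5.4,1.4,0],-5.7,0]]'
python3 - <<'E'
from h import *
grab('wrist','w1.png')
E
```

```text
time_s: 1.35
ee_pos: [488.3, -8.6, 230.0]
ee_rot: [-179.9, -0.2, 81.9]
force: [1.2, -0.1, -0.5]
gripper_width: 0.4
```

View pics/w1.png

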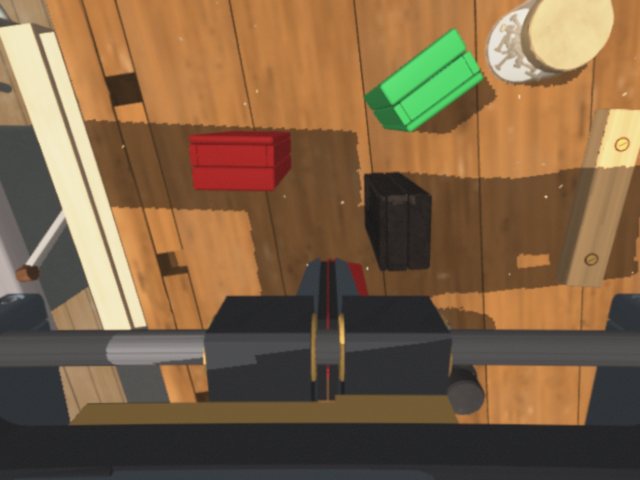

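Run:
```python
from fit import *
w=np.load('pics/w1.png.npz');I=cv2.imread('pics/w1.png').astype(int)
print(ray(w,(320,240)))
sat=lambda i:i.max(2)-i.min(2)
dark=lambda i:(i.max(2)<75)&(sat(i)<28)
no=lambda i:np.zeros(i.shape[:2],bool)
print(fit([(w,I,(355,165,440,278))],dark,no,(545,-10,-10),(37,56,122)))
pb=proj(w,box(545,-10,-10,37,56,122));print(pb.tolist())
print('stop top edge', [onz(w,p,22) for p in((606,109),(634,110),(571,283),(596,286))],[onz(w,p,0) for p in((603,109),(566,283))])
```

```text
(array([500.67059645,  69.66605941, 382.4751718 ]), array([-0.06293622, -0.29144787, -0.95488391]))
(array([543.1, -13.5,  -0.7]), 533)
[[362.9, 222.3], [377.5, 264.9], [366.2, 167.4], [383.2, 188.1], [398.8, 223.4], [428.7, 266.6], [403.7, 168.6], [437.5, 189.9]]
stop top edge [array([743.5,  43.7,  22. ]), array([767.1,  39.2,  22. ]), array([ 719.6, -120.3,   22. ]), array([ 744. , -126.9,   22. ])] [array([755.6,  42.6,   0. ]), array([ 727.9, -131.2,    0. ])]
```

Run:
```python
import cv2,numpy as np
a=cv2.imread('pics/w1.png')[160:285,345:450]
a=cv2.resize(a,None,fx=4.8,fy=4.8,interpolation=3)
cv2.imwrite('pics/c3.png',np.clip(255*(a/255.)**.5,0,255).astype(np.uint8))
```

```text
(no output)
```

View pics/c3.png

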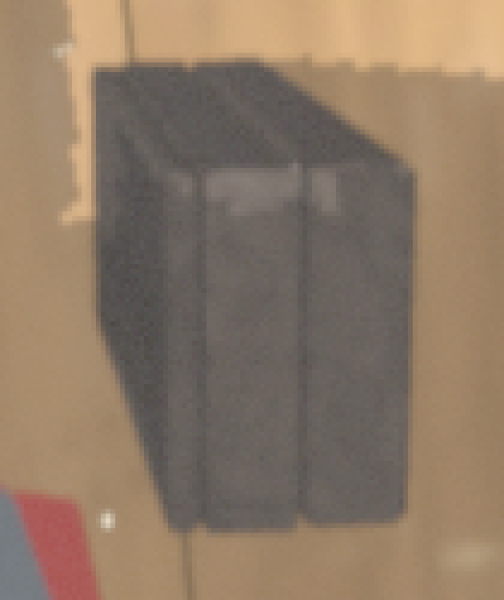

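The wrist crop shows the box's top face at px (381–431, 195–270). That puts its centre at about (544, −14) and its heading at about −6°. I'm backing off slightly and lowering behind the lid, near the top.

```bash
python3 -m jog '[[[0,-1,2],-2,0],[[0,0,5],0,0],[[0,0,4.5],0,0],[[0,0,0],0,0]]'
python3 -m jog '[[[0,1.2,0],0,0],[[0,0.5,0],0,0],[[0,0.5,0],0,0],[[0,0.5,0],0,0]]'
```

```text
time_s: 1.9
ee_pos: [482.4, 1.8, 112.0]
ee_rot: [179.9, -0.5, 84.6]
force: [-0.2, -0.6, 0.1]
gripper_width: 0.8
time_s: 2.4
ee_pos: [514.8, -1.5, 117.3]
ee_rot: [179.4, -0.6, 84.5]
force: [-1.2, -0.3, 0.3]
gripper_width: 0.5
```

```bash
python3 -m jog '[[[0,-0.6,0.3],0,0],[[-0.8,0,0],0,0],[[0,0,0],0,0],[[0,0,0],0,0]]'
python3 - <<'E'
from h import *
grab('wrist','w2.png')
w=np.load('pics/w2.png.npz');I=cv2.imread('pics/w2.png');s=telemetry.state();print(s['ee_pos'],s['force'])
E
```

```text
time_s: 2.9
ee_pos: [507.5, -9.6, 114.3]
ee_rot: [179.4, -0.6, 84.5]
force: [-0.3, 0.3, 0.3]
gripper_width: 0.2
[507.49510318  -9.58503698 114.28326044] [ 0.79486122 -0.02738701  0.53522823]
```

View pics/w2.png

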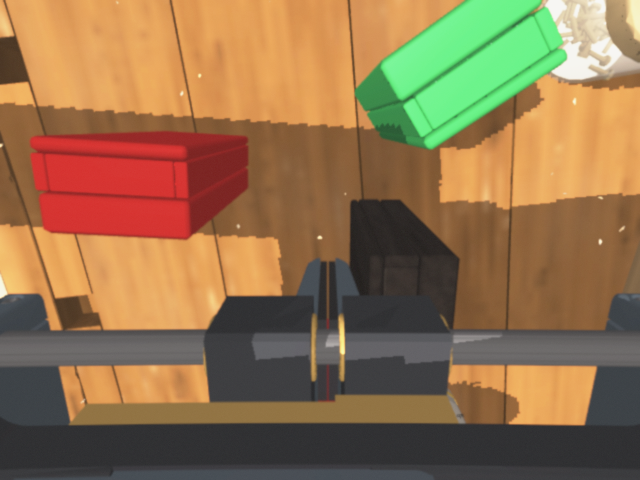

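The finger now stands just behind the lid face: finger edge at px 355, box top edge at about px 362. The box is still upright and undisturbed. I'm pushing it over gently.

```bash
python3 -m jog '[[[0,0.5,0],0,0],[[0,0.5,0],0,0],[[0,0.5,0],0,0],[[0,0.5,0],0,0]]';python3 -m jog '[[[0,0.5,0],0,0],[[0,0.5,0],0,0],[[0,0.5,0],0,0]]'
python3 - <<'E'
from h import *
grab('side','d2.png')
cv2.imwrite('pics/d2c.png',cv2.resize(cv2.imread('pics/d2.png')[150:350,220:460],None,fx=3,fy=3,interpolation=3))
E
```

```text
time_s: 3.45
ee_pos: [528.6, -11.4, 114.5]
ee_rot: [179.4, -0.6, 84.5]
force: [-0.3, 0.4, 1.5]
gripper_width: 0.5
time_s: 3.82
ee_pos: [545.0, -12.9, 114.7]
ee_rot: [179.3, -0.6, 84.5]
force: [0.2, -0.0, -0.0]
gripper_width: 0.3
```

View pics/d2c.png

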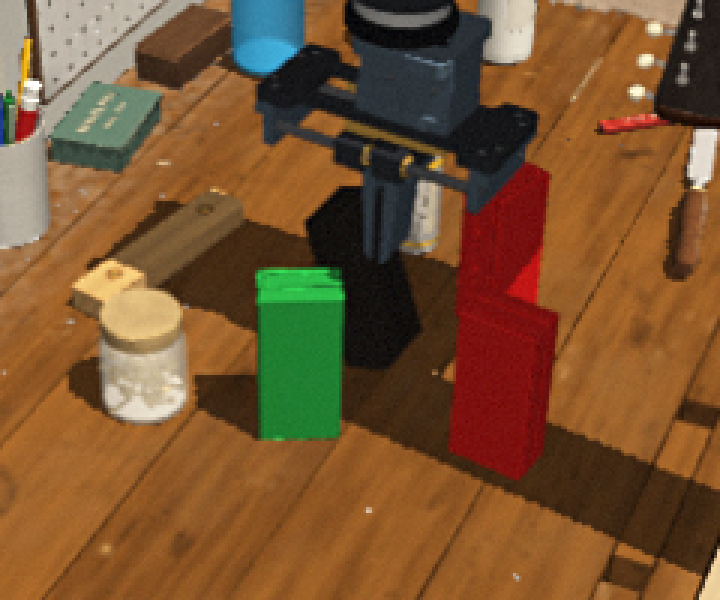

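The box is tilting cleanly (crop: box spans 305–420, 185–365) and the neighbours haven't moved. I'm continuing the push.

```bash
python3 -m jog '[[[0,0.5,0],0,0],[[0,0.5,0],0,0],[[0,0.5,0],0,0],[[0,0.5,0],0,0]]'; python3 -m jog '[[[0,0,0],0,0],[[0,0,0],0,0],[[0,-2,-1],0,0],[[0,-2,-1],0,0],[[0,-2,-1],0,0],[[0,-2,-1],0,0],[[0,0,0],0,0],[[0,0,0],0,0]]'
python3 - <<'E'
from h import *
grab('wrist','w3.png')
E
```

```text
time_s: 4.38
ee_pos: [566.9, -15.0, 114.9]
ee_rot: [179.3, -0.6, 84.5]
force: [0.4, 0.1, -0.0]
gripper_width: 0.5
time_s: 5.38
ee_pos: [484.6, -7.6, 154.5]
ee_rot: [179.3, -0.6, 84.5]
force: [0.5, -0.4, -0.8]
gripper_width: 0.5
```

View pics/w3.png

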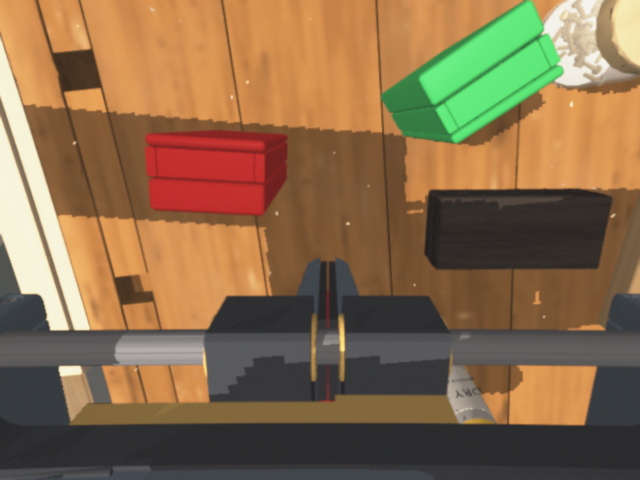

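The box lies flat, with its lid at px (434–608, 195–268). Next I'll measure it along with the clearances.

Run:
```python
from fit import *
w=np.load('pics/w3.png.npz');I=cv2.imread('pics/w3.png').astype(int)
sat=lambda i:i.max(2)-i.min(2)
dark=lambda i:(i.max(2)<75)&(sat(i)<28)
no=lambda i:np.zeros(i.shape[:2],bool)
print(fit([(w,I,(418,180,620,278))],dark,no,(623,-20,-6),(122,56,37)))
print([onz(w,p,37)[:2] for p in((434,200),(608,200),(603,268),(434,268))])
print('red',[onz(w,p,122)[:2] for p in((150,137),(265,147),(262,213),(152,208))])
print('green',[onz(w,p,122)[:2] for p in((386,100),(400,135),(456,140),(560,63))])
```

```text
(array([628.1, -21.4,  -6.8]), 1548)
[array([565.3,  10.4]), array([687.9,  -2. ]), array([689.5, -54. ]), array([564.2, -41.7])]
red [array([410.8,  71.8]), array([463. ,  62.4]), array([457.1,  31. ]), array([404.3,  38.7])]
green [array([520.9,  77.8]), array([526.6,  61.7]), array([552.7,  56.9]), array([598.3,  85.4])]
```

```bash
python3 -m jog '[[[-0.1,3,0],-1.7,0],[[-0.1,2.6,0],-1.7,0],[[0,0,0],0,0],[[0,0,0],0,0]]'
```

```text
time_s: 5.92
ee_pos: [542.3, -14.4, 152.8]
ee_rot: [179.5, -0.5, 88.0]
force: [-0.8, 0.2, 0.2]
gripper_width: 0.4
```

```bash
python3 -m jog '[[[0,0,3],0,0],[[0,0,3],0,0],[[0,0,2],0,0],[[0,0,0],0,0],[[0,0,0],0,0]]'
python3 - <<'E'
from h import *
grab('wrist','w4.png')
E
```

```text
time_s: 6.55
ee_pos: [540.3, -13.3, 71.6]
ee_rot: [179.5, -0.5, 87.9]
force: [0.3, -0.1, 0.0]
gripper_width: 0.7
```

View pics/w4.png

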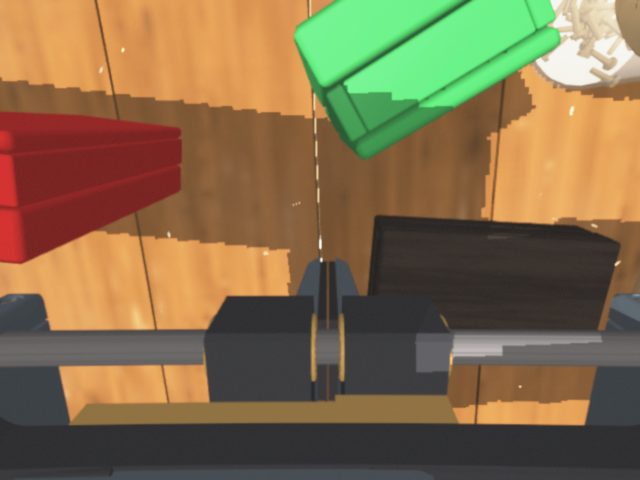

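Clear ahead: the box's rear edge is at px 372 and the finger's at 355. The rear of the gripper body passes close to the red look-alike, so I'm easing forward and to the right before going down.

```bash
python3 -m jog '[[[-0.5,0.6,0],0,0],[[0,0,0],0,0],[[0,0,0],0,0]]' && python3 -m jog '[[[0,0.05,1],0,0],[[0,0.05,1],0,0],[[0,0,1],0,0],[[0,0,0.5],0,0],[[0,0,0],0,0]]'
```

```text
time_s: 6.98
ee_pos: [547.7, -19.1, 73.7]
ee_rot: [179.3, -0.5, 87.9]
force: [-1.0, 0.2, -0.3]
gripper_width: -0.2
time_s: 7.6
ee_pos: [548.5, -18.7, 35.4]
ee_rot: [179.4, -0.5, 87.9]
force: [0.2, -0.1, 0.3]
gripper_width: 0.1
```

```bash
python3 -m jog '[[[0.6,0.1,0],0,0],[[0,0.3,0],0,0],[[0,0.5,0],0,0],[[0,0.5,0],0.5,0],[[0,0.5,0],0.5,0],[[0,0.5,0],0.5,0],[[0,0.5,0],0.5,0]]'
python3 - <<'E'
from h import *
s=telemetry.state();print(s['force'])
E
```

```text
time_s: 8.48
ee_pos: [577.5, -13.5, 35.9]
ee_rot: [179.7, -0.5, 85.8]
force: [-2.8, 0.1, 0.4]
gripper_width: 0.3
[-2.81537701  0.06137969  0.44324603]
```

```bash
python3 -m jog '[[[0,0.4,0],1,0],[[0,0.4,0],1,0],[[0,0.3,0],1,0]]'; python3 -m jog '[[[0,0.3,0],1,0],[[0,0.3,0],0,0]]';python3 -m jog '[[[0,0.3,0],0,0]]'
python3 - <<'E'
from h import *
grab('wrist','w5.png')
E
```

```text
time_s: 8.85
ee_pos: [589.5, -14.3, 35.8]
ee_rot: [179.7, -0.6, 82.6]
force: [-2.0, 0.7, 1.7]
gripper_width: 0.1
time_s: 9.1
ee_pos: [595.7, -15.1, 35.8]
ee_rot: [179.7, -0.6, 81.5]
force: [-2.2, 0.1, 0.6]
gripper_width: 0.4
time_s: 9.22
ee_pos: [597.9, -15.4, 35.8]
ee_rot: [179.9, -0.6, 81.5]
force: [-7.1, 2.5, 5.3]
gripper_width: 0.5
```

View pics/w5.png

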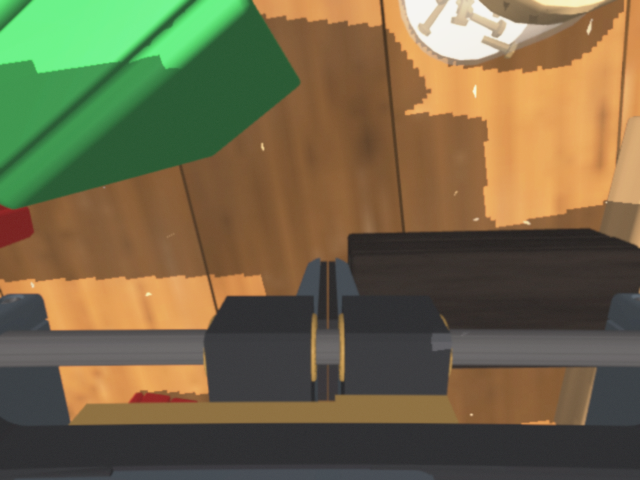

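The box is now near the stop and the force has started to rise. I'll keep pressing in small steps so it squares up.

```bash
for i in 1; do :; done; python3 -m jog '[[[0,0.3,0],0,0],[[0,0.3,0],0,0]]'; python3 -m jog '[[[0,0.3,0],0,0],[[0,0.3,0],0,0]]'; python3 -m jog '[[[0,0.3,0],0,0],[[0,0.3,0],0,0]]'
```

```text
time_s: 9.52
ee_pos: [597.9, -15.4, 35.8]
ee_rot: [-179.3, -0.6, 81.5]
force: [-9.4, 1.0, 7.4]
gripper_width: 0.5
time_s: 9.78
ee_pos: [597.9, -15.4, 36.0]
ee_rot: [-178.5, -0.5, 81.5]
force: [-7.9, 1.8, 6.7]
gripper_width: 0.6
time_s: 10.02
ee_pos: [597.9, -15.4, 36.1]
ee_rot: [-177.7, -0.5, 81.6]
force: [-8.5, 1.5, 6.8]
gripper_width: 0.4
```

```bash
python3 -m jog '[[[0,-1,0],0,0],[[0,-0.5,0],0,0],[[0,0,-4],0,0],[[0,0,-5],0,0],[[0,0,-5],0,0],[[0,0,0],0,0],[[0,0,0],0,0]]'
python3 - <<'E'
from fit import *
d=grab('wrist','w6.png');a=grab('scene','s2.png');b=grab('side','d3.png')
I=cv2.imread('pics/w6.png')
S=cv2.imread('pics/s2.png')[200:340,280:460];D=cv2.imread('pics/d3.png')[200:320,235:400]
o=np.zeros((600,800,3),np.uint8)
o[:300,:400]=cv2.resize(I[150:375,300:600],(400,300)) 
o[:311,400:]=cv2.resize(S,(400,311));o[311:600,:397]=cv2.resize(D,(397,289))
o[311:600,400:785]=cv2.resize(I,(385,289))
cv2.imwrite('pics/m.png',o)
E
```

```text
time_s: 10.9
ee_pos: [590.9, -16.1, 180.8]
ee_rot: [-178.3, -0.5, 81.5]
force: [-0.3, -0.6, -0.4]
gripper_width: 0.7
```

View pics/m.png

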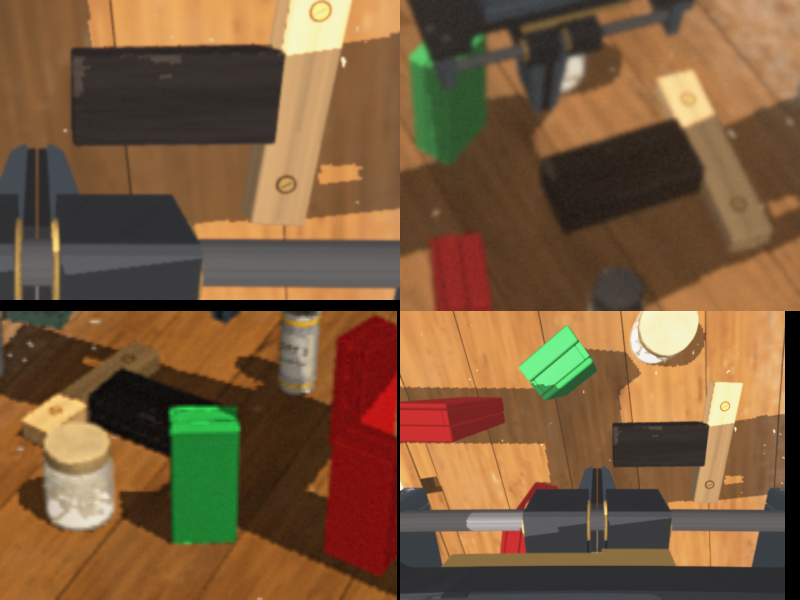

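The box lies flat with its leading end at the stop (panel 283,55 to 275,142), while the stop's edge runs (290,0) to (248,220). I'll check numerically whether it is square.

```bash
cat > chk.py <<'E'
from fit import *
import sys
f=sys.argv[1]
w=np.load(f'pics/{f}.npz');I=cv2.imread(f'pics/{f}').astype(int)
sat=lambda i:i.max(2)-i.min(2)
dark=(I.max(2)<75)&(sat(I)<30)
def ang(P): 
    v=np.linalg.svd(P-P.mean(0))[2][0]; return round(float(np.degrees(np.arctan2(v[1],v[0]))),1),P.mean(0).round(1)
def robust(P):
    for _ in range(4):
        m=P.mean(0);v=np.linalg.svd(P-m)[2];r=abs((P-m)@v[1]);P=P[r<=max(np.percentile(r,80),.6)]
    return P
# rightmost dark px per row -> lead end top edge; topmost/bottom-most per col
c0,c1,r0,r1=[int(x) for x in sys.argv[2:6]]
M=dark[r0:r1,c0:c1]
M=cv2.morphologyEx(M.astype(np.uint8),cv2.MORPH_CLOSE,np.ones((7,7)))
n,l,st,_=cv2.connectedComponentsWithStats(M);k=1+st[1:,4].argmax();M=l==k;x,y,ww,hh=st[k,:4];print('bbox',x+c0,y+r0,ww,hh)
rows=range(y+int(.25*hh),y+int(.85*hh));cols=range(x+int(.15*ww),x+int(.85*ww))
E={'lead':[(np.where(M[r])[0].max()+c0+.5,r+r0) for r in rows],'trail':[(np.where(M[r])[0].min()+c0-.5,r+r0) for r in rows],
'far':[(c+c0,np.where(M[:,c])[0].min()+r0-.5) for c in cols],'near':[(c+c0,np.where(M[:,c])[0].max()+r0+.5) for c in cols]}
for n,p in E.items():
  for z in (37,0): print(n,z,*ang(robust(np.array([onz(w,q,z)[:2] for q in p]))))
# stop front edge: strongest brightness in search band handled by hull of 'light' pixels
lt=(I[...,2]>130)&(I[...,1]>95)&(I[...,0]>55)
E
python3 chk.py w6.png 345 525 165 270
python3 - <<'E'
from h import *
w=np.load('pics/w6.png.npz')
g=lambda x,y:(300+x*.75,150+y*.75)
for n,p,z in(('stop top F far',(290,0),22),('stop top F near',(258,222),22),('bot F near',(247,222),0),('screw1',(320,11),22),('screw2',(286,184),22),('rear far',(352,0),22),('rear near',(305,225),22)):print(n,onz(w,g(*p),z))
E
```

```text
bbox 354 184 159 75
lead 37 -97.1 [728.2 -34.4]
lead 0 -97.1 [743.3 -46.2]
trail 37 -97.4 [608.3 -17.5]
trail 0 -97.4 [608.4 -27.2]
far 37 -7.5 [672.2   4.9]
far 0 -7.5 [680.6  -2.1]
near 37 -7.3 [667.8 -54.2]
near 0 -7.3 [675.4 -68.5]
stop top F far [742.1  19.9  22. ]
stop top F near [ 719.5 -122.1   22. ]
bot F near [ 719.8 -134.     0. ]
screw1 [759.  11.  22.]
screw2 [737.9 -97.1  22. ]
rear far [776.7  14.6  22. ]
rear near [ 749.4 -128.1   22. ]
```

The box reads about 3° short of square (heading −7.3° against −10.5° for the stop). I'll press again, left of centre and more firmly.

```bash
python3 -m jog '[[[1.1,-1.4,0],-0,0],[[0,0,4],0,0],[[0,0,0],0,0],[[0,0,0],0,0]]'; python3 -m jog '[[[0,0,4],0,0],[[0,0,3],0,0],[[0,0,0],0,0],[[0,0,0],0,0]]'
```

```text
time_s: 11.55
ee_pos: [574.3, 0.0, 138.6]
ee_rot: [-178.0, -0.5, 81.6]
force: [0.6, -0.2, -0.2]
gripper_width: 0.6
time_s: 12.05
ee_pos: [576.3, 1.5, 73.5]
ee_rot: [-178.6, -0.6, 81.6]
force: [-0.0, -0.5, 0.1]
gripper_width: 0.5
```

```bash
python3 -m jog '[[[-0.5,0,2],1,0],[[0,0,1.7],1,0],[[0,0,0],0,0],[[0,0,0],0,0]]'; python3 -m jog '[[[0,0.5,0],0,0],[[0,0.5,0],0,0],[[0,0.4,0],0,0]]'; python3 -m jog '[[[0,0.4,0],0,0],[[0,0.4,0],0,0]]';  python3 -m jog '[[[0,0.5,0],0,0],[[0,0.5,0],0,0]]'
```

```text
time_s: 12.55
ee_pos: [579.0, -2.8, 41.0]
ee_rot: [-179.2, -0.7, 79.5]
force: [0.9, 0.8, 0.4]
gripper_width: 0.7
time_s: 12.92
ee_pos: [594.7, -5.4, 42.3]
ee_rot: [-179.4, -0.7, 79.5]
force: [-0.6, -0.3, 0.4]
gripper_width: 0.4
time_s: 13.18
ee_pos: [599.5, -6.1, 42.1]
ee_rot: [-178.9, -0.7, 79.5]
force: [-13.1, 3.5, 10.8]
gripper_width: 0.3
time_s: 13.42
ee_pos: [599.6, -6.2, 42.0]
ee_rot: [-177.5, -0.6, 79.5]
force: [-11.6, 3.3, 11.1]
gripper_width: 0.3
```

```bash
python3 -m jog '[[[0,0.8,0],0,0],[[0,0.9,0],0,0]]';  python3 -m jog '[[[0,1,0],0,0],[[0,1,0],0,0]]'; python3 -m jog '[[[0,-1.5,0],0,0],[[0,-1,0],0,0],[[0,0,-4],0,0],[[0,0,-5],0,0],[[0,0,-5],0,0],[[0,0,0],0,0],[[0,0,0],0,0]]'
python3 - <<'E'
from fit import *
d=grab('wrist','w7.png');I=cv2.imread('pics/w7.png').astype(int)
# screws/edges: gradient-based stop edges
K=proj(d,[[608,-20,37],[730,-38,37],[742,20,22],[719.5,-122,22],[759,11,22],[738,-97,22]]);print(K.tolist())
E
python3 chk.py w7.png 335 540 150 285
```

```text
time_s: 13.68
ee_pos: [600.1, -6.3, 42.2]
ee_rot: [-175.3, -0.6, 79.6]
force: [-20.3, 4.4, 20.0]
gripper_width: 0.5
time_s: 13.92
ee_pos: [600.5, -6.3, 42.6]
ee_rot: [-172.6, -0.5, 79.6]
force: [-21.0, 3.8, 20.8]
gripper_width: 0.4
time_s: 14.8
ee_pos: [594.3, -6.6, 187.4]
ee_rot: [-172.7, -0.4, 79.6]
force: [-0.1, 0.0, -0.1]
gripper_width: 0.5
[[369.3, 237.0], [531.2, 237.6], [537.4, 157.5], [516.4, 326.8], [562.2, 165.4], [538.3, 298.1]]
bbox 370 191 162 77
lead 37 -97.8 [728.4 -33.8]
lead 0 -97.8 [740.7 -46.1]
trail 37 -98.6 [609.3 -17.8]
trail 0 -98.6 [607.  -28.1]
far 37 -7.3 [673.8   6.1]
far 0 -7.3 [679.4  -1.4]
near 37 -6.6 [662.6 -53.3]
near 0 -6.6 [666.8 -68.1]
```

```bash
cat > stp.py <<'E'
from fit import *
import sys
from chk import robust,ang
f=sys.argv[1];w=np.load(f'pics/{f}.npz');I=cv2.GaussianBlur(cv2.imread(f'pics/{f}'),(0,0),1).astype(float)
# sample profiles across the stop (along its normal) on plane z=22; saturation-ish measure B/R separates batten from bench
u=np.array([np.cos(np.radians(-10.5)),np.sin(np.radians(-10.5))]);v=np.array([-u[1],u[0]])
s=np.arange(-35,30,.5);F=[];Rr=[]
for t in list(range(-80,-32,3))+list(range(28,75,3)):
    P=np.array([[*(np.array([749,-39.5])+v*t+u*q),22] for q in s]);uv=proj(w,P).astype(np.float32)
    if uv.min()<2 or uv[:,0].max()>637 or uv[:,1].max()>318: continue
    c=cv2.remap(I.astype(np.float32),uv[:,0].reshape(1,-1),uv[:,1].reshape(1,-1),1)[0]
    m=c[:,0]/c[:,2]; m=cv2.GaussianBlur(m.reshape(1,-1),(0,0),2)[0]
    g=np.gradient(m); i=g[:len(s)//2].argmax(); j=len(s)//2+g[len(s)//2:].argmin()
    F.append(P[i,:2]);Rr.append(P[j,:2])
for n,e,z in(('front',F,22),('rear',Rr,22)):
    e=np.array(e);a,m=ang(robust(e));print(n,len(e),a,m, 'yaw',round((a-90 if a>0 else a+90),1))
    print((( e-np.array([749,-39.5]))@u).round(1))
E
python3 stp.py w7.png 335 540 150 285 | tail -4; echo; python3 stp.py w6.png 345 525 165 270|tail -4
```

```text
rear 30 79.2 [766.  -38.7] yaw -10.8
[16.  16.  16.  16.5 16.5 16.  16.5 16.5 16.5 17.  18.  16.5 16.5 16.5
 17.  17.5 17.  16.5 16.5 16.5 16.5 16.5 16.5 17.  17.  17.  17.  17.
 17.  17. ]

rear 32 79.4 [764.7 -46. ] yaw -10.6
[16.  16.  16.  16.5 16.5 16.5 16.5 16.5 16.5 16.5 16.5 17.  17.  17.
 16.5 16.5 17.  16.5 16.5 16.5 16.5 16.5 16.5 16.5 16.5 16.5 16.5 17.
 17.  17.  17.  17. ]
```

```bash
python3 -m jog '[[[0,-4,-3],0,0],[[0,-5,-2],0,0],[[0,-5,0],0,0],[[0,-5,0],0,0],[[0,-3,0],0,0],[[0,0,0],0,0],[[0,0,0],0,0]]'
cat > edge.py <<'E'
from fit import *
import sys
def edge(w,I,p0,p1,z,half=9,ch=None,sign=0,n=40,marg=.12):
    """refine line p0-p1 at height z: offsets (mm) along left normal where gradient is strongest"""
    p0,p1=np.array(p0,float),np.array(p1,float);d=(p1-p0)/np.linalg.norm(p1-p0);nn=np.array([-d[1],d[0]])
    s=np.arange(-half,half+.01,.25);T=np.linspace(marg,1-marg,n);O=[]
    for t in T:
        P=np.array([[*(p0+(p1-p0)*t+nn*q),z] for q in s]);uv=proj(w,P).astype(np.float32)
        c=cv2.remap(I,uv[:,0].reshape(1,-1),uv[:,1].reshape(1,-1),1,borderMode=1)[0]
        g=np.gradient(cv2.GaussianBlur(ch(c).reshape(1,-1).astype(np.float32),(0,0),3)[0])*(sign or 1)
        O.append(s[(abs(g) if sign==0 else g).argmax()])
    O=np.array(O);x=T*np.linalg.norm(p1-p0);k=np.ones(len(O),bool)
    for _ in range(6):
        f=np.polyfit(x[k],O[k],1);r=abs(O-np.polyval(f,x));k=r<max(1.,1.8*np.median(r))
    return round(float(np.degrees(np.arctan2(d[1],d[0])+np.arctan(f[0]))),1),(p0+p1)/2+nn*np.polyval(f,np.linalg.norm(p1-p0)/2),int(k.sum()),round(float(r[k].std()),2)
R=lambda c:c[:,2]
BR=lambda c:-100*c[:,0]/(c[:,2]+1)
E
python3 - <<'E'
from edge import *
c,s=np.cos(np.radians(-9)),np.sin(np.radians(-9));ctr=np.array([669,-27])
q=lambda a,b:ctr+[c*a-s*b,s*a+c*b]
u=np.array([np.cos(np.radians(-10.7)),np.sin(np.radians(-10.7))]);v=np.array([-u[1],u[0]]);S=np.array([749,-39.5])
for n in('wrist','scene','side'):
    d=grab(n,n+'_z.png');I=cv2.imread(f'pics/{n}_z.png').astype(np.float32)
    print(n,d['tvec'] is None)
    L=[('left37',q(-61,28),q(61,28),37),('left0',q(-61,28),q(61,28),0),('right37',q(-61,-28),q(61,-28),37),('right0',q(-61,-28),q(61,-28),0),('lead37',q(61,-28),q(61,28),37),('trail37',q(-61,-28),q(-61,28),37),('trail0',q(-61,-28),q(-61,28),0)]
    for m,a,b,z in L: print(m,edge(d,I,a,b,z,8,R))
    for m,o in(('stopF',-17.5),('stopR',17.5)):
        for t0,t1 in((-83,83),(-83,-30),(35,83)): print(m,t0,edge(d,I,S+u*o+v*t0,S+u*o+v*t1,22,7,BR,marg=.05))
E
```

```text
time_s: 15.72
ee_pos: [377.4, 31.9, 258.3]
ee_rot: [-171.8, -0.3, 79.6]
force: [0.5, -0.0, 0.5]
gripper_width: 0.1
wrist False
left37 (-9.5, array([673.91301992,   4.01958695]), 40, 0.04)
left0 (-9.4, array([673.01743261,  -1.6349288 ]), 40, 0.06)
right37 (-7.4, array([664.63058985, -54.58736996]), 40, 0.04)
right0 (-7.6, array([664.54386684, -55.1349175 ]), 30, 0.12)
lead37 (76.1, array([731.11325052, -36.83777242]), 40, 2.04)
trail37 (82.4, array([609.51916856, -17.5791618 ]), 28, 0.22)
trail0 (82.6, array([610.53502329, -17.74005739]), 40, 0.07)
stopF -83 (77.6, array([731.67503234, -36.22641338]), 39, 1.83)
stopF -83 (81.6, array([720.96957121, -91.70335552]), 39, 1.75)
stopF 35 (80.3, array([744.02372034,  21.484275  ]), 40, 2.29)
stopR -83 (79.1, array([767.00023817, -42.90118031]), 40, 2.14)
stopR -83 (83.4, array([759.81053146, -99.04243115]), 27, 1.15)
stopR 35 (80.0, array([780.86390666,  14.52324953]), 34, 1.52)
scene False
left37 (-6.4, array([ 6.73198945e+02, -4.88903133e-01]), 35, 0.2)
left0 (-5.3, array([6.73309946e+02, 2.11927391e-01]), 33, 1.52)
right37 (-8.3, array(
[... 788 characters left out ...]
), 29, 0.38)
right37 (-8.1, array([664.99456755, -52.28930517]), 24, 0.29)
right0 (-10.5, array([664.39143253, -56.09734986]), 36, 1.78)
lead37 (83.4, array([727.54522639, -36.27265292]), 40, 0.28)
trail37 (74.7, array([605.07951922, -16.87599043]), 27, 1.04)
trail0 (84.7, array([610.91252433, -17.79984768]), 29, 1.1)
stopF -83 (80.3, array([732.65670923, -36.41190315]), 39, 1.7)
stopF -83 (75.5, array([720.82121477, -91.67532328]), 31, 1.27)
stopF 35 (81.1, array([742.75883037,  21.72327844]), 26, 0.39)
stopR -83 (79.0, array([766.12086768, -42.73502153]), 36, 0.23)
stopR -83 (78.9, array([755.20506185, -98.17221863]), 31, 0.22)
stopR 35 (81.7, array([777.15336936,  15.22436283]), 33, 0.28)
```

The box's heading is about −7.3° and the stop's about −11°, so the left corner is still 3 to 4 mm off. While blocked, the tilting tool pressed the box down as well as forward, which jammed it. I'll push again left of centre with the TCP lower, at the contact height.

```bash
cat > tw.py <<'E'
import sys
from h import *
from scipy.spatial.transform import Rotation as R
s=telemetry.state();M=R.from_euler('xyz',s['ee_rot'],degrees=True).as_matrix()
print(np.round(s['ee_pos'],1),np.round(s['ee_rot'],1),np.round(s['force'],1))
g=np.array([float(x) for x in sys.argv[1:4]]);print('tool cm',(M.T@(g-s['ee_pos'])/10).round(2))
E
python3 tw.py 574 0 150
```

```text
[377.8  31.8 258.4] [-171.7   -0.3   79.6] [ 0.6 -0.8  0.3]
tool cm [ 0.37 21.23  7.87]
```

```bash
python3 -m jog '[[[0.1,5,1],0,0],[[0.1,5,2],0,0],[[0.1,5,2],0,0],[[0,4.2,2],0,0],[[0,1,0.5],0,0],[[0,0,0],0,0],[[0,0,0],0,0]]'; python3 tw.py 576 0 75
```

```text
time_s: 16.75
ee_pos: [573.2, -0.7, 149.9]
ee_rot: [-171.7, -0.3, 79.5]
force: [-1.4, 0.8, 0.6]
gripper_width: 0.5
[573.2  -0.7 149.9] [-171.7   -0.3   79.5] [-1.4  0.8  0.6]
tool cm [0.08 1.34 7.37]
```

```bash
python3 -m jog '[[[0.1,0.5,3],0,0],[[0,0.5,3],0,0],[[0,0.3,1.3],0,0],[[0,0,0],0,0],[[0,0,0],0,0]]'; python3 tw.py 582 0 27
```

```text
time_s: 17.38
ee_pos: [575.7, 1.2, 81.8]
ee_rot: [-172.3, -0.4, 79.6]
force: [0.0, 0.2, 0.4]
gripper_width: 0.2
[575.7   1.2  81.8] [-172.3   -0.4   79.6] [0.  0.2 0.4]
tool cm [-0.04  1.37  5.35]
```

```bash
python3 -m jog '[[[-0.1,0.5,2],0,0],[[0,0.4,2],0,0],[[0,0.3,1],0,0],[[0,0,0],0,0]]'; python3 tw.py 596 -2.5 27
```

```text
time_s: 17.88
ee_pos: [584.3, -0.4, 34.6]
ee_rot: [-172.8, -0.5, 79.6]
force: [0.1, 0.7, 0.4]
gripper_width: 0.2
[ 5.843e+02 -4.000e-01  3.460e+01] [-172.8   -0.5   79.6] [0.1 0.7 0.4]
tool cm [0.   1.28 0.6 ]
```

```bash
python3 -m jog '[[[0,0.3,0.8],0,0],[[0,0.4,0],0,0],[[0,0.3,-0.05],0,0]]';python3 -m jog '[[[0,0.3,-0.05],0,0],[[0,0.3,-0.05],0,0]]';python3 -m jog '[[[0,0.4,-0.1],0,0],[[0,0.4,-0.1],0,0]]'; python3 -m jog '[[[0,0.5,-0.1],0,0],[[0,0.5,-0.1],0,0]]'
```

```text
time_s: 18.25
ee_pos: [594.7, -2.1, 27.2]
ee_rot: [-173.0, -0.5, 79.6]
force: [0.1, -0.7, 0.4]
gripper_width: 0.5
time_s: 18.5
ee_pos: [597.6, -2.4, 27.3]
ee_rot: [-172.5, -0.5, 79.6]
force: [-8.1, 3.6, 3.1]
gripper_width: 0.4
time_s: 18.75
ee_pos: [597.5, -2.3, 27.5]
ee_rot: [-171.3, -0.5, 79.6]
force: [-8.3, 1.9, 4.3]
gripper_width: 0.5
time_s: 19.0
ee_pos: [597.4, -2.2, 27.7]
ee_rot: [-169.9, -0.4, 79.6]
force: [-11.1, 2.7, 6.9]
gripper_width: 0.4
```

The box seems friction-locked against the finger: squaring it means its trailing end swings left, and a straight push resists that. I'll push forward and left together.

```bash
python3 -m jog '[[[0.4,0.3,-0.1],0,0],[[0.4,0.3,-0.1],0,0]]';python3 -m jog '[[[0.5,0.3,-0.1],0,0],[[0.5,0.3,-0.1],0,0]]'
```

```text
time_s: 19.25
ee_pos: [601.1, 5.2, 28.3]
ee_rot: [-169.4, -0.4, 79.6]
force: [-7.1, 1.1, -0.2]
gripper_width: 0.4
time_s: 19.5
ee_pos: [601.4, 13.2, 28.1]
ee_rot: [-168.2, -0.1, 79.6]
force: [-10.1, -3.4, 3.8]
gripper_width: 1.1
```

```bash
cat > ms.py <<'E'
from edge import *
import sys
h=float(sys.argv[1]);c,s=np.cos(np.radians(h)),np.sin(np.radians(h));ctr=np.array([float(sys.argv[2]),float(sys.argv[3])])
q=lambda a,b:ctr+[c*a-s*b,s*a+c*b]
for n in sys.argv[4:]:
    d=grab(n,n+'_y.png');I=cv2.imread(f'pics/{n}_y.png').astype(np.float32);print(n)
    for m,a,b,z in [('left37',q(-61,28),q(61,28),37),('left0',q(-61,28),q(61,28),0),('right37',q(-61,-28),q(61,-28),37),('right0',q(-61,-28),q(61,-28),0),('lead37',q(61,-28),q(61,28),37),('trail37',q(-61,-28),q(-61,28),37),('trail0',q(-61,-28),q(-61,28),0)]:
        e=edge(d,I,a,b,z,8,R); print(m,e[0],e[1].round(1),*e[2:])
    u=np.array([np.cos(np.radians(-11)),np.sin(np.radians(-11))]);v=np.array([-u[1],u[0]]);S=np.array([749,-39.5])
    e=edge(d,I,S+u*17.5-v*83,S+u*17.5+v*83,22,7,BR,marg=.05);print('stopR',e[0],e[1].round(1),*e[2:])
E
python3 -m jog '[[[0,-1.5,0],0,0],[[0,-1,-1],0,0],[[0,-0.5,-4],0,0],[[0,-2,-5],0,0],[[0,-5,-5],0,0],[[0,-5,-5],0,0],[[0,-5,0],0,0],[[0,-2,0],0,0],[[0,0,0],0,0],[[0,0,0],0,0]]'
python3 ms.py -11 669 -24 wrist scene side
```

```text
time_s: 20.75
ee_pos: [444.8, 43.1, 267.3]
ee_rot: [-170.4, -0.4, 79.6]
force: [-0.4, -0.1, -0.7]
gripper_width: 0.6
wrist
left37 -12.4 [675.5   9.2] 34 0.25
left0 -14.2 [675.2   8. ] 40 0.22
right37 -12.9 [664.8 -45.8] 35 0.2
right0 -14.4 [662.8 -56.1] 40 0.17
lead37 78.2 [731.1 -36.1] 33 1.72
trail37 74.4 [610.1 -12.6] 28 0.17
trail0 75.0 [610.7 -12.7] 38 0.12
stopR 77.0 [764.7 -42.6] 31 1.34
scene
left37 -14.4 [675.1   7.3] 34 0.24
left0 -8.9 [674.2   2.5] 38 1.88
right37 -11.1 [664.1 -49.2] 37 1.45
right0 -12.5 [664.8 -45.6] 38 0.23
lead37 74.8 [728.7 -35.6] 40 0.13
trail37 76.4 [603.6 -11.3] 35 0.24
trail0 76.1 [610.4 -12.6] 33 0.26
stopR 79.5 [766.3 -42.9] 31 0.42
side
left37 -9.1 [674.4   4. ] 40 1.9
left0 -15.1 [675.    7.1] 29 0.24
right37 0.2 [663.1 -54.2] 31 0.63
right0 -12.1 [663.6 -51.7] 39 1.91
lead37 75.3 [727.6 -35.4] 37 0.26
trail37 75.3 [610.3 -12.6] 25 0.55
trail0 72.1 [607.9 -12.1] 38 1.54
stopR 78.5 [766.6 -42.9] 30 0.35
```

It over-rotated: the heading is now about −14.5° and should be about −11°. I'll correct with a short, measured drag of about 7 mm to the right.

```bash
python3 tw.py 572 -15 110
```

```text
[444.5  43.  266.4] [-170.2   -0.4   79.6] [ 0.7  0.1 -0.8]
tool cm [-3.5  16.04 13.09]
```

```bash
python3 -m jog '[[[-1,4,1],0,0],[[-1,4,2],0,0],[[-0.8,4,3],0,0],[[-0.7,3,4],0,0],[[0,1,3],0,0],[[0,0,0],0,0],[[0,0,0],0,0]]'; python3 tw.py 580 -15 28
```

```text
time_s: 21.78
ee_pos: [580.6, -17.9, 102.5]
ee_rot: [-170.1, -0.4, 79.5]
force: [0.3, 0.6, -0.2]
gripper_width: 0.3
[580.6 -17.9 102.5] [-170.1   -0.4   79.5] [ 0.3  0.6 -0.2]
tool cm [0.23 1.16 7.36]
```

```bash
python3 -m jog '[[[0.1,0.2,2.5],0,0],[[0.1,0.4,2.5],0,0],[[0,0.3,2],0,0],[[0,0,0],0,0],[[0,0,0],0,0]]'; python3 tw.py 595 -17 28
```

```text
time_s: 22.4
ee_pos: [583.2, -14.5, 39.4]
ee_rot: [-171.0, -0.5, 79.6]
force: [0.3, 0.3, 0.1]
gripper_width: 0.5
[583.2 -14.5  39.4] [-171.    -0.5   79.6] [0.3 0.3 0.1]
tool cm [-0.04  1.37  0.94]
```

```bash
python3 -m jog '[[[0,0.3,1],0,0],[[0,0.4,0],0,0],[[0,0.3,0],0,0]]';python3 -m jog '[[[0,0.2,0],0,0],[[0,0.2,0],0,0]]'
```

```text
time_s: 22.78
ee_pos: [593.3, -16.0, 29.8]
ee_rot: [-171.3, -0.5, 79.6]
force: [-0.5, 0.6, -0.6]
gripper_width: 0.3
time_s: 23.02
ee_pos: [594.6, -16.3, 29.4]
ee_rot: [-170.9, -0.5, 79.6]
force: [-6.6, 2.0, 6.8]
gripper_width: 0.8
```

In contact at about 7 N. Now I'll drag right with a light forward press.

```bash
python3 -m jog '[[[-0.3,0.2,-0.05],0,0]]';python3 -m jog '[[[-0.3,0.2,-0.05],0,0]]'; python3 tw.py 595 -22 29
```

```text
time_s: 23.15
ee_pos: [595.1, -19.1, 29.6]
ee_rot: [-170.7, -0.5, 79.6]
force: [-1.5, 1.4, 1.5]
gripper_width: 0.5
time_s: 23.28
ee_pos: [596.1, -22.5, 29.7]
ee_rot: [-170.7, -0.5, 79.6]
force: [-3.4, 1.1, 0.6]
gripper_width: 0.5
[596.1 -22.5  29.7] [-170.7   -0.5   79.6] [-3.4  1.1  0.6]
tool cm [ 0.03 -0.1   0.08]
```

```bash
python3 -m jog '[[[0,-1.5,0],0,0],[[0,-1,-1],0,0],[[0,-0.5,-4],0,0],[[0,-2,-5],0,0],[[0,-5,-5],0,0],[[0,-5,-5],0,0],[[0,-5,0],0,0],[[0,-2,0],0,0],[[0,0,0],0,0],[[0,0,0],0,0]]'
python3 ms.py -11 669 -26 wrist scene side
```

```text
time_s: 24.52
ee_pos: [420.5, 7.3, 259.4]
ee_rot: [-172.1, -0.6, 79.6]
force: [0.3, 1.0, 0.2]
gripper_width: 0.5
wrist
left37 -10.8 [675.7   8.3] 40 0.05
left0 -10.9 [675.2   6. ] 40 0.11
right37 -10.0 [664.8 -47.6] 40 0.14
right0 -10.7 [663.1 -56.2] 38 0.16
lead37 84.5 [731.8 -38.2] 33 1.88
trail37 79.1 [611.8 -14.9] 23 0.18
trail0 78.6 [612.4 -15. ] 40 0.06
stopR 76.5 [767.5 -43.1] 34 1.6
scene
left37 -11.4 [675.   5.] 37 0.24
left0 -6.0 [674.6   3. ] 28 1.26
right37 -10.7 [663.7 -53. ] 26 0.83
right0 -11.2 [664.9 -47.3] 39 0.13
lead37 79.0 [729.9 -37.8] 40 0.15
trail37 76.1 [604.2 -13.4] 35 0.22
trail0 77.8 [612.1 -14.9] 37 0.24
stopR 79.8 [767. -43.] 31 0.32
side
left37 -2.3 [673.8  -1.1] 23 0.53
left0 -11.8 [675.2   5.7] 30 0.31
right37 -11.1 [664.9 -47.1] 38 0.19
right0 -8.2 [663.4 -54.9] 28 1.25
lead37 80.3 [729.1 -37.7] 39 0.23
trail37 74.5 [608.6 -14.3] 34 1.44
trail0 81.7 [608.9 -14.3] 37 1.51
stopR 79.5 [766.4 -42.9] 28 0.25
```

The box reads square now: about −11.1° against −10.3 to −11° for the stop. One gentle centred push will seat it fully.

```bash
python3 -m jog '[[[0.1,4,1],0,0],[[0.1,4,2],0,0],[[0.1,4,3],0,0],[[0.1,4,4],0,0],[[0,2,3],0,0],[[0,0,1],0,0],[[0,0,0],0,0],[[0,0,0],0,0]]'; python3 tw.py 582 -9.5 60
```

```text
time_s: 25.68
ee_pos: [586.7, -17.3, 86.9]
ee_rot: [-171.9, -0.6, 79.5]
force: [-0.5, -0.2, -0.1]
gripper_width: 0.2
[586.7 -17.3  86.9] [-171.9   -0.6   79.5] [-0.5 -0.2 -0.1]
tool cm [ 0.66 -0.22  2.75]
```

```bash
python3 -m jog '[[[0.6,-0.2,1],0,0],[[0,0,2],0,0],[[0,0.3,1.5],0,0],[[0,0,0],0,0],[[0,0,0],0,0]]'; python3 tw.py 594 -11.7 29
```

```text
time_s: 26.3
ee_pos: [583.6, -8.4, 45.0]
ee_rot: [-172.3, -0.7, 79.6]
force: [0.2, 0.1, -0.1]
gripper_width: 0.5
[583.6  -8.4  45. ] [-172.3   -0.7   79.6] [ 0.2  0.1 -0.1]
tool cm [-0.16  1.28  1.44]
```

```bash
python3 -m jog '[[[-0.1,0.3,1.4],0,0],[[-0.1,0.4,0],0,0],[[0,0.3,0],0,0],[[0,0,0],0,0]]'; python3 -m jog '[[[0,0.2,0],0,0],[[0,0.2,0],0,0]]'; python3 -m jog '[[[0,0.2,-0.05],0,0],[[0,0.3,-0.05],0,0]]'; python3 -m jog '[[[0,0.3,-0.05],0,0],[[0,0.3,-0.05],0,0]]'
```

```text
time_s: 26.8
ee_pos: [592.8, -12.1, 29.6]
ee_rot: [-172.5, -0.7, 79.5]
force: [-0.2, 0.1, 0.4]
gripper_width: 0.4
time_s: 27.05
ee_pos: [597.0, -12.9, 29.3]
ee_rot: [-172.5, -0.7, 79.5]
force: [-0.1, 0.4, 0.5]
gripper_width: 0.2
time_s: 27.3
ee_pos: [598.3, -13.3, 29.3]
ee_rot: [-171.9, -0.7, 79.5]
force: [-9.1, 1.8, 4.4]
gripper_width: 0.6
time_s: 27.55
ee_pos: [598.2, -13.3, 29.5]
ee_rot: [-171.1, -0.7, 79.5]
force: [-7.2, 1.3, 5.2]
gripper_width: 0.5
```

```bash
python3 -m jog '[[[0,-1.5,0],0,0],[[0,-1,-1],0,0],[[0,-0.5,-4],0,0],[[0,-2,-5],0,0],[[0,-5,-5],0,0],[[0,-5,-5],0,0],[[0,-5,0],0,0],[[0,-2,0],0,0],[[0,0,0],0,0],[[0,0,0],0,0]]'
python3 ms.py -11 670 -26.5 wrist scene side | grep -v -E ' (1|2)\.[0-9]+$'
python3 - <<'E'
from edge import *
# direct: stop front, exposed lengths either side of the box, many seeds, wrist + scene + side; and jar/tube change vs start
for n,f in(('scene','s1.png'),('side','d1.png')):
    A=cv2.imread('pics/'+f).astype(int);B=cv2.imread(f'pics/{n}_y.png').astype(int)
    for m,(x0,y0,x1,y1) in (dict(jar=(330,195,368,243),tube=(362,320,392,372)) if n=='scene' else dict(jar=(250,244,285,292),tube=(353,183,370,205))).items():
        a,b=A[y0:y1,x0:x1].astype(np.float32),B[y0:y1,x0:x1].astype(np.float32)
        print(n,m,round(float(abs(a-b).mean()),1),[round(v,2) for v in cv2.phaseCorrelate(a.mean(2),b.mean(2))[0]])
E
```

```text
time_s: 28.8
ee_pos: [425.5, 16.7, 259.5]
ee_rot: [-172.4, -0.9, 79.5]
force: [0.7, 0.3, 0.5]
gripper_width: 0.5
wrist
left37 -12.0 [676.6   7.6] 40 0.24
left0 -10.5 [676.2   5.6] 40 0.15
right37 -10.2 [665.8 -48. ] 40 0.12
right0 -10.8 [664.  -57.5] 38 0.11
trail37 69.0 [608.9 -14.6] 28 0.86
trail0 78.8 [612.4 -15.3] 40 0.07
scene
left37 -11.1 [676.    4.6] 39 0.25
right37 -12.9 [665.  -52.1] 28 0.77
right0 -11.1 [665.9 -47.7] 40 0.13
lead37 79.2 [729.9 -38.2] 40 0.17
trail37 77.9 [604.4 -13.7] 33 0.18
trail0 78.5 [612.3 -15.3] 37 0.23
stopR 79.3 [766.3 -42.9] 27 0.24
side
left37 -10.3 [675.6   2.3] 25 0.61
left0 -13.5 [676.2   5.2] 31 0.29
right37 -11.2 [665.9 -47.6] 34 0.19
lead37 79.7 [729. -38.] 39 0.29
trail0 73.3 [614.4 -15.7] 26 0.69
stopR 78.4 [765.5 -42.7] 35 0.49
scene jar 18.1 [-0.05, -0.01]
scene tube 13.3 [0.03, 0.22]
side jar 9.3 [-0.14, 0.12]
side tube 4.6 [-0.11, 0.14]
```

The box and stop agree at about −11°, the push was blocked by the stop, and the jar and tube haven't moved. The arm is clear, so I'm handing in.

```bash
python3 -c "
from workcell import job_done;print(job_done())"
```

```text
the job is handed in; nothing more can be done
None
```

The oil-stone box now lies flat on its base with its leading end against the front of the bench stop, and I have handed the job in at about 29 s of the 58 s allowed. I pushed it only with closed fingers: over towards the stop, then along the bench.

- **First seating was not square:** the box first came up about 3.5° off, held by friction at the finger. A forward-and-left nudge then over-turned it to about −14.5°. A 6 mm drag to the right squared it, and a centred press of about 9 N finished the seating.
- **Squareness:** by edge fits in the last pictures, the box heads about −11° ± 0.5° and the stop about −10.7° to −11.6°, so they agree to within about 1°.
- **Flushness:** the last press was blocked straight away, which says the box is touching the stop. The position estimates are less certain: the leading top edge reads up to about 2.5 mm short of the stop, while the base edge reads less than 1 mm. I put this down to the rounded edge and the camera calibration.
- **Jar and tube:** neither moved, by image correlation (0.25 px at most). The look-alikes were never in the way of the pushes, but I did not measure them again at the end.
- **Forces:** the highest wrist force I read was about 30 N.
- **Tool tilt:** pressing against the blocked box left the tool tilted about 8°, which the moves could not correct. It did not affect the result.

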